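Pack the treatment tray for the aviary round

ROBOT

A 6-joint arm with a two-finger parallel gripper is mounted at the origin on the work surface. World frame = base frame: x ahead of the robot, y to its left, z up, the work surface at z = 0. Lengths are in m, angles in rad, forces in N, time in s.
With the tool pointing down it reaches from about 0.3 to 0.875 m from the base axis. Payload 6.4 kg.
Tool frame: the origin (TCP) lies midway between the tips of the shut fingers; the grasp point (between the pads) lies 19 mm behind it (env.grip_point_offset is the distance from the TCP to the grasp point, in m); z points along the fingers, y is the line along which they close (so a half turn about z gives the same grasp; the last joint's range is limited). The gripper opens to 88 mm and grips with 3 to 60 N. Pads are 18 mm wide; open, the fingers measure 123 mm over their backs; the gripper's body (75 mm by 187 mm) begins 45 mm behind the grasp point.
Start: joints at [1.052, 0.181, 1.607, -0, 1.354, -0.206], TCP at [0.177, 0.547, 0.206] pointing down, gripper open.
Joint ranges: [-2.99, 2.99], [-0.89, 2.07], [0.3, 2.58], [-1.14, 4.28], [0, 2.63], [-3.12, 3.12]. Speed limits (rad/s): [2.57, 2.57, 3.01, 3.14, 3.14, 3.14].

INTERFACE

Orientations are given as a unit quaternion [w, x, y, z].
In Python, from station import env gives the robot as it stands. The module is installed in compiled form; this text tells all that it offers.
- The arm moves only by the tool carry_out, never from a script. Its argument "series" is a list of rows, each a list of 3 entries, a list of its own where there are three numbers: the turn, a rotation vector about the tool's x, y, z in rad, then the shift along the tool's x, y, z in mm, then the finger opening in mm, from 0 to 88.1. In form: [[[wx, wy, wz], [tx, ty, tz], jaw], ...]. A call has 1 to 8 rows; each row is the pose to reach, as a shift and turn from the pose commanded when the call began, along the tool's axes at that moment; what a row does not reach only later rows make up. A row lasts 1/10 s, in which the tool goes at most 50 mm and 8.59 degrees, less where a joint would pass 70% of its speed; a pose out of reach is approached as far as the arm can. A call with a gripper value outside its range is refused whole. The fingers move at their own pace and stop on an object; the grip force is fixed at half the most. Time passes only in rows, so rows that repeat a pose let the fingers close. It gives the time, the measured TCP pose, the force, the opening and the grip force at its end, in the units of the state.
- env.get_obs(): the state, without advancing time (a new reading comes with each control period).
- env.camera(name): name is "side" or "top"; returns a dict with "image" (420x560x3 uint8, red, green, blue), "fx", "fy", "cx", "cy" (pixels), "view" (4x4, takes a point from world to camera coordinates). Camera axes: x right, y up, looking along -z (the intrinsics and any distortion apply to the point x, -y, -z); pixel columns grow to the right and rows downward; lengths in m; the calibration is good to about 2 mm. A picture is of the moment at which its call begins. There is no depth.
- env.sign_off(): hands the job in; it is judged then, once.
The state is a dict: "clock": time; "joint_positions": joint angles; "joint_velocities": joint speeds; "joint_torque": joint torques, N m; "position": TCP position; "tcp_rot": TCP orientation; "force": force on the tool from outside, world axes, zero at the start; "moment": the same for the moment, N m; "width": opening from 0.0 (shut) to 1.0 (fully open); "gripper_force": force on a finger pad.
Only numpy, scipy, OpenCV 4.12 (cv2) and the standard library are available. Lean on these libraries where they do the work, as an engineer would, in place of code of your own. Each camera call takes 0.05 s, during which the arm holds its last target. There are 200 camera calls.

TASK

Pack the green tray for the aviary round: stand the white syringe box, the blue gauze box and the yellow formula tin in it so that all three fit together, each upright and flat on the tray floor, and let go. Keep the three upright all the way, set them down rather than dropping them, and leave the other things on the table where they are.

Things in the scene. Friction and masses are not known exactly. Their poses are not given: they have to be found in the camera images.
- tray: The green plastic treatment tray, a shallow open box standing loose on the table (0.6 kg). Outside 140 mm (its x) x 200 mm (its y) x 40 mm high; walls and floor 5 mm thick, so the inside is 130 x 190 mm and 35 mm deep; an 8 mm flange runs outwards round the rim. The origin is the centre of its underside (inner floor 5 mm above it); z is up. Its yaw is within 0.35 rad of the robot frame.
- syringe_box: Long low white carton of syringes with a blue band and orange labels: 58 mm (its x) x 176 mm (its y) x 80 mm high, about 0.25 kg, rigid. It is gripped across the 58 mm. Stands upright on the table at the start, its yaw within 0.5 rad of the robot frame. Origin: centre of its underside. z is up.
- gauze_box: Tall blue carton of gauze with a pale band: 58 mm (its x) x 114 mm (its y) x 120 mm high, about 0.22 kg, rigid. It is gripped across the 58 mm. Stands upright on the table at the start, its yaw within 0.5 rad of the robot frame. Origin: centre of its underside. z is up.
- formula_tin: Tall square yellow tin of hand-rearing formula with a brass-coloured lid: 58 x 58 mm x 120 mm high, about 0.30 kg. It can be gripped across either pair of sides. Stands upright on the table at the start, its yaw within 0.7 rad of the robot frame. Origin: centre of its underside. z is up.
- feed_bowl: Shallow round stainless feed bowl, 120 mm across, 45 mm high. A bystander. Origin: centre of its underside.
- amber_bottle: Amber bottle with white cap, 64 mm across, 150 mm high. A bystander. Origin: centre of its underside.
- pellet_jar: Squat jar with a pale label and red lid, 72 mm across, 85 mm high, standing between robot and tray. A bystander. Origin: centre of its underside.
- orange_box: Flat orange box with a white band, 80 x 130 x 34 mm, lying on the far part of the table. A bystander: it does not go into the tray. Origin: centre of its underside.
- spray_can: Plain metal can with a pale label, 56 mm across, 150 mm high. A bystander. Origin: centre of its underside.
Things that resemble listed ones, but are neither listed nor needed, are in the scene too. Leave any purple look-alike of the formula_tin alone.

How it is judged:
At the end, for the whole second after the job is handed in: The syringe box, the gauze box and the formula tin all stand at rest inside the tray walls, flat on the tray floor (underside within 4 mm of it, tilt under 0.06 rad), and the tray stands flat on the table. Any arrangement in which all three fit counts (x of syringe_box in the frame of tray between -0.04 and 0.04 m and y of syringe_box in the frame of tray between -0.012 and 0.012 m and z of syringe_box in the frame of tray between 0 and 0.009 m and angle between each of syringe_box, gauze_box, formula_tin's own z axis and vertical below 0.06 rad and linear speed of each of syringe_box, gauze_box, formula_tin, tray below 0.02 m/s and x of gauze_box in the frame of tray between -0.04 and 0.04 m and y of gauze_box in the frame of tray between -0.042 and 0.042 m and z of gauze_box in the frame of tray between 0 and 0.009 m and x of formula_tin in the frame of tray between -0.04 and 0.04 m and y of formula_tin in the frame of tray between -0.07 and 0.07 m and z of formula_tin in the frame of tray between 0 and 0.009 m and angle between tray's own z axis and vertical below 0.05 rad and height (world z) of tray below 0.008 m); the robot touches nothing.
It fails at once if one of the three packed things is dropped or thrown (moves faster than 0.7 m/s with no finger touching it, a fall of some 25 mm) ((linear speed of syringe_box above 0.7 m/s and contact force between the fingers and syringe_box below 0.05 N) or (linear speed of gauze_box above 0.7 m/s and contact force between the fingers and gauze_box below 0.05 N) or (linear speed of formula_tin above 0.7 m/s and contact force between the fingers and formula_tin below 0.05 N)).
It fails at once if one of the three packed things is tipped more than 0.7 rad from upright (angle between any of syringe_box, gauze_box, formula_tin's own z axis and vertical above 0.7 rad).
It fails at once if a bystander (bowl, bottle, jar, orange box, can) is moved more than 30 mm (distance of any of feed_bowl, amber_bottle, pellet_jar, orange_box, spray_can from where it was at the start of the episode above 0.03 m).
It also fails if it takes over 70 s, if anything falls off the work surface, if the arm or the gripper's body presses on something with over 40 N, if the wrist force passes 120 N, or if a joint passes its speed limit or range.

## Working session

There is one attempt and no reset: what is moved stays moved. The work goes in short steps, Python scripts to look and compute and a tool call to move; the robot and the scene stay as the last step left them, time stands still between calls to the robot, and variables do not carry over. Pictures are saved under pics/ and viewed, at most 10 in all, crops included, and the job is handed in when it is done.

Besides the shell and the picture viewer there is one more tool, called after ">>>" as name([rows], argument=value, ...), one row to a line, values as JSON. carry_out: Moves the arm, as the interface text tells. Its arguments: {"type":"object","properties":{"series":{"type":"array"}},"required":["series"]}

```bash
mkdir -p pics
python3 - <<'E'
from station import env
import cv2, numpy as np, pickle
o=env.get_obs(); print({k:np.round(v,3) for k,v in o.items()}, env.grip_point_offset)
for n in("top","side"):
    c=env.camera(n); cv2.imwrite(f"pics/{n}0.png",c["image"][:,:,::-1]); pickle.dump(c,open(f"{n}0.pkl","wb"))
    print(n,[c[k] for k in c if k not in("image","view")],list(c.keys()));print(np.round(c["view"],3))
E
```

```text
{'clock': np.float64(0.0), 'joint_positions': array([ 1.052,  0.182,  1.608, -0.   ,  1.354, -0.206]), 'joint_velocities': array([-0.002,  0.002,  0.001, -0.   ,  0.   , -0.001]), 'joint_torque': array([ 1.0000e-03, -4.3388e+01, -3.4184e+01,  7.0000e-02,  3.9000e-02,
       -0.0000e+00]), 'position': array([0.177, 0.547, 0.205]), 'tcp_rot': array([-0.   ,  0.156,  0.988, -0.001]), 'force': array([ 0.133,  0.251, -0.219]), 'moment': array([0.006, 0.023, 0.014]), 'gripper_force': np.float64(0.0), 'width': np.float64(0.996)} 0.0187
top [495.3412043495822, 495.3412043495822, 273.94626017597807, 203.32564916468104] ['image', 'fx', 'fy', 'cx', 'cy', 'view']
[[-0.006 -1.     0.005 -0.034]
 [ 0.985 -0.005  0.172 -0.55 ]
 [-0.171  0.006  0.985 -1.101]
 [ 0.     0.     0.     1.   ]]
side [388.6003356119629, 388.6003356119629, 280.5407131359914, 205.1164862771928] ['image', 'fx', 'fy', 'cx', 'cy', 'view']
[[ 0.845 -0.535 -0.011 -0.516]
 [ 0.415  0.641  0.646 -0.242]
 [-0.339 -0.55   0.763 -0.854]
 [ 0.     0.     0.     1.   ]]
```

View pics/top0.png

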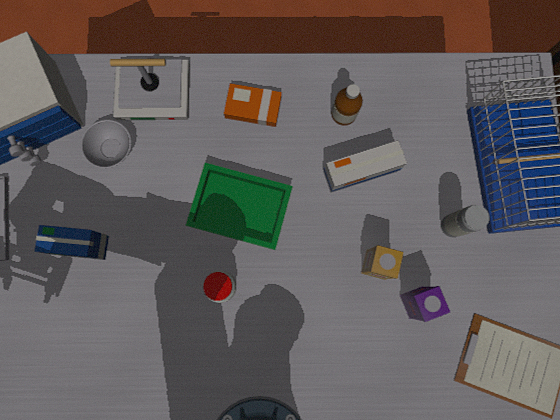

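View pics/side0.png

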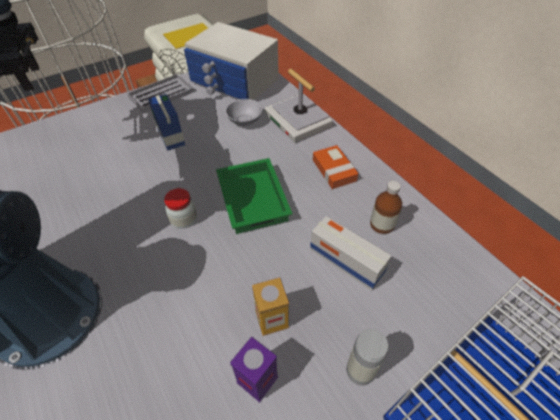

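The top view shows the tray at about (240,205), the syringe box at (365,165), the tin at (385,262), the gauze box at (72,242) and the jar at (218,287). The bottle at (347,105) is close to the syringe box, and the purple look-alike is at (430,303). The side view shows the same layout. Next I enlarge the items to get their corners.

```bash
cat > h.py <<'E'
import numpy as np, cv2, pickle
from scipy.spatial.transform import Rotation as R
def cast(c,uv,z):
    uv=np.atleast_2d(np.array(uv,float)); V=c["view"]; Rm,t=V[:3,:3],V[:3,3]; C=-Rm.T@t
    d=np.c_[(uv[:,0]-c["cx"])/c["fx"],-(uv[:,1]-c["cy"])/c["fy"],-np.ones(len(uv))]@Rm
    return C+d*((z-C[2])/d[:,2])[:,None]
def rect(c,mask,z):
    n,l,s,_=cv2.connectedComponentsWithStats(mask.astype(np.uint8)); k=1+s[1:,4].argmax()
    ct=max(cv2.findContours((l==k).astype(np.uint8),cv2.RETR_EXTERNAL,cv2.CHAIN_APPROX_NONE)[0],key=cv2.contourArea)[:,0]
    return s[k],cv2.minAreaRect((cast(c,ct,z)[:,:2]*1000).astype(np.float32))
def go(x,y,z,ydeg,o):
    """shift (mm) / turn (rad) in tool axes to TCP x,y,z(mm) pointing down with tool y at heading ydeg (mod 180)"""
    Rn=R.from_quat(np.roll(o["tcp_rot"],-1)); b=[]
    for a in(ydeg,ydeg+180):
        a=np.radians(a); Y=np.array([np.cos(a),np.sin(a),0]);Z=np.array([0,0,-1.]);T=np.c_[np.cross(Y,Z),Y,Z]
        b.append((Rn.inv()*R.from_matrix(T)).as_rotvec())
    b.sort(key=np.linalg.norm)
    s=Rn.inv().apply(np.array([x,y,z])-1000*np.array(o["position"]))
    return "turn",np.round(b[0],3),"alt",np.round(b[1],3),"shift",np.round(s,1)
E
python3 - <<'E'
from h import *
c=pickle.load(open("top0.pkl","rb")); im=c["image"]; hsv=cv2.cvtColor(im,cv2.COLOR_RGB2HSV)
H,S,Vv=hsv[...,0].astype(int),hsv[...,1].astype(int),hsv[...,2].astype(int)
g=(H>45)&(H<85)&(S>120); g[:,:180]=0; g[:,300:]=0
print("tray",rect(c,g,.04))
for n,uv,z in(("bottlecap",(352,90),.15),("bottlebase",(345,120),0),("can",(474,217),.15),("jar",(218,286),.085),("bowl",(107,142),.045),("tinlid",(387,261),.12)): print(n,np.round(cast(c,uv,z)[0]*1000))
cr=[(310,120,110,80),(355,225,70,70),(20,205,110,80),(180,150,120,105)]
rows=[cv2.resize(im[y:y+h,x:x+w],(400,300),interpolation=cv2.INTER_CUBIC) for x,y,w,h in cr]
cv2.imwrite("pics/m1.png",np.vstack([np.hstack(rows[:2]),np.hstack(rows[2:])])[:,:,::-1])
E
```

```text
tray (array([ 186,  163,  106,   87, 5971], dtype=int32), ((547.2381591796875, 44.598899841308594), (214.42457580566406, 155.0977020263672), 74.35302734375))
bottlecap [ 784. -210.  150.]
bottlebase [ 768. -216.    0.]
can [ 500. -457.  150.]
jar [361.  86.  85.]
bowl [700. 358.  45.]
tinlid [ 411. -277.  120.]
```

View pics/m1.png

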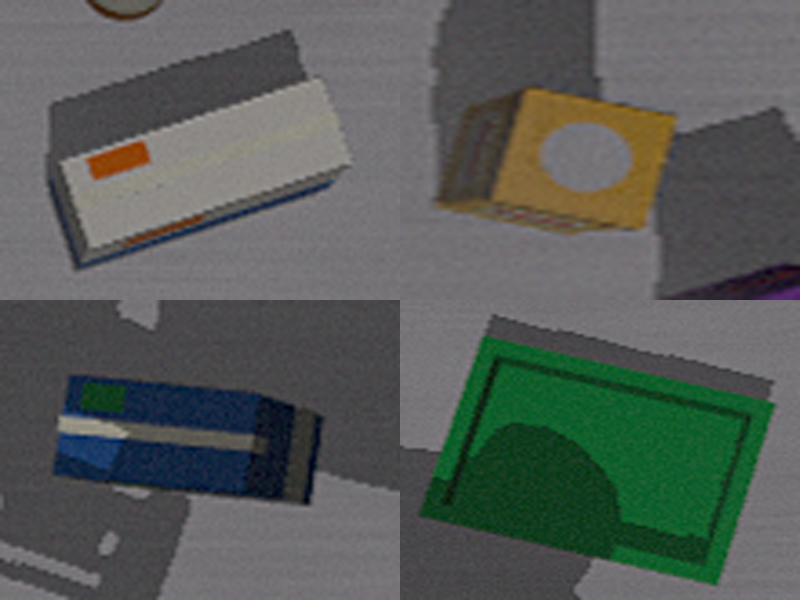

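The crops give these top-face corners in montage pixels:
- **Syringe box:** (62,160), (322,78), (350,165), (88,247).
- **Tin:** (527,88), (676,118), (644,230), (492,203).
- **Gauze box:** (70,375), (260,393), (250,494), (54,472).

The tray fit is 214 x 155 mm, which matches its rim.

Run:
```python
from h import *
from station import env
c=pickle.load(open("top0.pkl","rb"))
def f(n,px,x0,y0,sx,sy,z):
    p=np.array(px,float); uv=np.c_[x0+(p[:,0]+.5)/sx-.5,y0+(p[:,1]+.5)/sy-.5]
    w=(cast(c,uv,z)[:,:2]*1000).astype(np.float32); e=np.roll(w,-1,0)-w
    print(n,"c",w.mean(0).round(1),"edges",np.linalg.norm(e,axis=1).round(),"head",(np.degrees(np.arctan2(e[:,1],e[:,0]))%180).round(1))
f("syr",[(62,160),(322,78),(350,165),(88,247)],310,120,110/110*400/110,3.75,.08)
f("tin",[(127,88),(276,118),(244,230),(92,203)],355,225,400/70,300/70,.12)
f("gau",[(70,75),(260,93),(250,194),(54,172)],20,205,400/110,3.75,.12)
```

```text
syr c [ 636.9 -248.7] edges [174.  57. 174.  56.] head [107.1  15.1 106.8  15.4]
tin c [ 409.4 -276.4] edges [57. 57. 57. 59.] head [ 74.5 165.1  76.4 164.9]
gau c [459.6 414.7] edges [113.  58. 116.  56.] head [ 84.4 177.5  83.5 174.7]
```

```bash
cat > g.py <<'E'
import sys
from h import *
from station import env
o=env.get_obs(); p=np.array(o["position"])*1000
Y=R.from_quat(np.roll(o["tcp_rot"],-1)).as_matrix()
print("t",round(float(o["clock"]),2),"tcp",p.round(1),"head",np.degrees(np.arctan2(Y[1,1],Y[0,1])).round(2),"zax",Y[:,2].round(4),"j",np.round(o["joint_positions"],2),"w",round(float(o["width"])*88.1,1),"F",np.round(o["force"],1),"g",round(float(o["gripper_force"]),1))
for a in sys.argv[1:]: print(a,*go(*map(float,a.split(",")),o))
E
python3 g.py 637,-249,205,16.5 637,-249,120,16.5
```

```text
t 0.1 tcp [176.7 546.6 205.4] head 72.08 zax [-8.0e-04 -1.3e-03 -1.0e+00] j [ 1.05  0.18  1.61  0.    1.35 -0.21] w 88.2 F [ 0.2 -0.1  0.2] g 0.0
637,-249,205,16.5 turn [-0.002  0.     0.97 ] alt [-1.000e-03 -2.000e-03 -2.172e+00] shift [-682.8 -615.4    1.1]
637,-249,120,16.5 turn [-0.002  0.     0.97 ] alt [-1.000e-03 -2.000e-03 -2.172e+00] shift [-682.9 -615.3   86.1]
```

>>> carry_out([
  [[0,0,0.97],[-683,-615,0],88],
  [[0,0,0.97],[-683,-615,0],88],
  [[0,0,0.97],[-683,-615,0],88],
  [[0,0,0.97],[-683,-615,0],88],
  [[0,0,0.97],[-683,-615,0],88],
  [[0,0,0.97],[-683,-615,0],88],
  [[0,0,0.97],[-683,-615,0],88],
  [[0,0,0.97],[-683,-615,0],88],
])

```text
clock: 0.9
position: [0.3778, 0.1991, 0.2062]
tcp_rot: [0.0, 0.599, 0.801, 0.0]
force: [1.2, 0.3, 0.2]
width: 0.997
gripper_force: 0.0
```

```bash
python3 g.py 637,-249,205,16.5
```

```text
t 0.9 tcp [377.8 199.1 206.2] head 16.39 zax [ 3.e-04  1.e-04 -1.e+00] j [ 0.21 -0.17  1.96  0.    1.35 -0.08] w 87.8 F [1.2 0.3 0.2] g 0.0
637,-249,205,16.5 turn [ 0.    -0.    -0.002] alt [-0.   -0.    3.14] shift [-503.1  122.2    1.2]
```

>>> carry_out([
  [[0,0,0],[-503,122,0],88],
  [[0,0,0],[-503,122,0],88],
  [[0,0,0],[-503,122,0],88],
  [[0,0,0],[-503,122,0],88],
  [[0,0,0],[-503,122,0],88],
  [[0,0,0],[-503,122,0],88],
  [[0,0,0],[-503,122,0],88],
  [[0,0,0],[-503,122,0],88],
])

```text
clock: 1.7
position: [0.5787, -0.1469, 0.2057]
tcp_rot: [-0.0, 0.599, 0.801, -0.0]
force: [1.1, 0.6, 0.8]
width: 0.999
gripper_force: 0.0
```

```bash
python3 g.py 637,-249,110,16.7
```

```text
t 1.7 tcp [ 578.7 -146.9  205.7] head 16.47 zax [-6.e-04  4.e-04 -1.e+00] j [-0.45  0.23  1.55  0.    1.36 -0.73] w 88.0 F [1.1 0.6 0.8] g 0.0
637,-249,110,16.7 turn [-0.    -0.001 -0.004] alt [-1.000e-03  1.000e-03  3.138e+00] shift [-114.5   27.    95.6]
```

>>> carry_out([
  [[0,0,-0.003],[-114,27,0],88],
  [[0,0,-0.003],[-114,27,0],88],
  [[0,0,-0.003],[-114,27,0],88],
  [[0,0,-0.003],[-114,27,50],88],
  [[0,0,-0.003],[-114,27,95],88],
  [[0,0,-0.003],[-114,27,95],88],
])

```text
clock: 2.3
position: [0.6313, -0.2439, 0.1026]
tcp_rot: [-0.007, 0.597, 0.802, -0.001]
force: [-2.1, 1.2, -0.5]
width: 0.998
gripper_force: 0.0
```

```bash
python3 g.py 637,-249,47,16.7
python3 - <<'E'
from station import env
import cv2,numpy as np
a=env.camera("top")["image"][90:230,270:430]; b=env.camera("side")["image"][150:330,260:440]
cv2.imwrite("pics/p2.png",np.hstack([cv2.resize(a,(400,350)),cv2.resize(b,(400,350))])[:,:,::-1])
E
```

```text
t 2.3 tcp [ 631.3 -243.9  102.6] head 16.65 zax [-0.0128  0.0077 -0.9999] j [-0.54  0.51  1.4   0.    1.25 -0.83] w 87.9 F [-2.1  1.2 -0.5] g 0.0
637,-249,47,16.7 turn [-0.01  -0.011 -0.001] alt [-0.017  0.016  3.14 ] shift [-7.2  4.6 55.4]
```

View pics/p2.png

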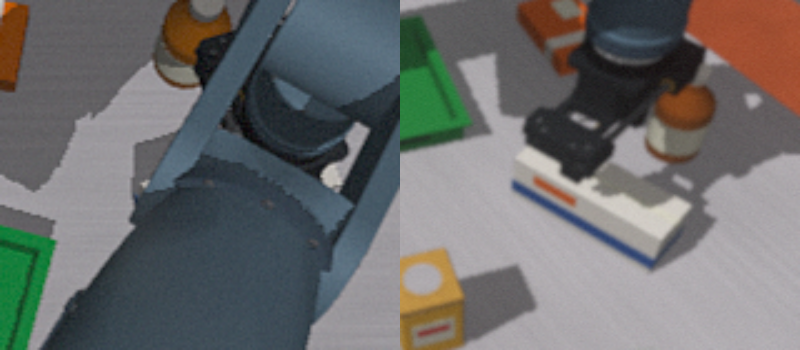

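The gripper straddles the middle of the syringe box and clears the bottle. I go down from the commanded pose, settle, then check before closing.

>>> carry_out([
  [[0,0,0],[0,0,0],88],
  [[0,0,0],[0,0,20],88],
  [[0,0,0],[0,0,40],88],
  [[0,0,0],[0,0,52],88],
  [[0,0,0],[0,0,60],88],
  [[0,0,0],[0,0,63],88],
  [[0,0,0],[0,0,63],88],
  [[0,0,0],[0,0,63],88],
])

```text
clock: 3.2
position: [0.6371, -0.247, 0.0493]
tcp_rot: [0.001, 0.597, 0.802, 0.0]
force: [0.2, 1.1, 0.4]
width: 0.997
gripper_force: 0.0
```

```bash
python3 g.py 637,-249,47,16.7
```

```text
t 3.2 tcp [ 637.1 -247.    49.3] head 16.67 zax [ 1.3e-03 -8.0e-04 -1.0e+00] j [-0.54  0.57  1.42 -0.    1.15 -0.83] w 87.8 F [0.2 1.1 0.4] g 0.0
637,-249,47,16.7 turn [ 0.001  0.001 -0.   ] alt [ 2.000e-03 -2.000e-03  3.141e+00] shift [-1.9 -0.7  2.3]
```

>>> carry_out([
  [[0,0,0],[0,0,0],50],
  [[0,0,0],[0,0,0],40],
  [[0,0,0],[0,0,0],30],
  [[0,0,0],[0,0,0],30],
  [[0,0,0],[0,0,0],30],
  [[0,0,0],[0,0,0],30],
])

```text
clock: 3.8
position: [0.6365, -0.2466, 0.0482]
tcp_rot: [-0.0, 0.597, 0.802, -0.0]
force: [0.7, 0.3, -0.0]
width: 0.478
gripper_force: 0.0
```

```bash
python3 g.py
```

```text
t 3.8 tcp [ 636.5 -246.6   48.2] head 16.67 zax [-0. -0. -1.] j [-0.54  0.57  1.42 -0.    1.15 -0.83] w 42.1 F [ 0.7  0.3 -0. ] g 0.0
```

```bash
python3 - <<'E'
from station import env
import cv2,numpy as np
b=env.camera("side")["image"][160:300,270:430]
cv2.imwrite("pics/p3.png",cv2.resize(b,(640,560))[:,:,::-1])
E
python3 g.py
```

```text
t 3.85 tcp [ 636.5 -246.6   48.2] head 16.67 zax [-1.e-04 -0.e+00 -1.e+00] j [-0.54  0.57  1.42 -0.    1.15 -0.83] w 38.1 F [ 0.1 -0.3 -1.1] g 0.0
```

View pics/p3.png

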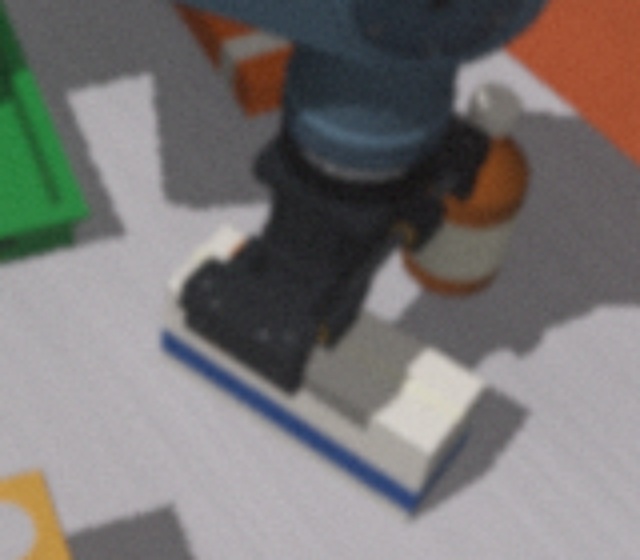

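The near finger sits in front of the box's long side at (250,320), and the box is undisturbed. The fingers are still closing, so the width reading may not be linear in opening. I give them more time.

>>> carry_out([
  [[0,0,0],[0,0,0],30],
  [[0,0,0],[0,0,0],30],
  [[0,0,0],[0,0,0],30],
  [[0,0,0],[0,0,0],30],
])

```text
clock: 4.25
position: [0.6365, -0.2466, 0.0482]
tcp_rot: [-0.0, 0.597, 0.802, 0.0]
force: [-0.2, -0.2, -0.5]
width: 0.34
gripper_force: 0.0
```

```bash
python3 g.py
```

```text
t 4.25 tcp [ 636.5 -246.6   48.2] head 16.67 zax [-0.  0. -1.] j [-0.54  0.57  1.42  0.    1.15 -0.83] w 29.9 F [-0.2 -0.2 -0.5] g 0.0
```

The opening reached 30 mm with no contact, so the box is not between the pads. Before moving anything, I check where the side camera says the gripper and box really are.

```bash
python3 - <<'E'
from h import *
from station import env
c=env.camera("side")
def proj(P):
    q=np.atleast_2d(P)/1000@c["view"][:3,:3].T+c["view"][:3,3]
    return np.c_[c["cx"]-c["fx"]*q[:,0]/q[:,2], c["cy"]+c["fy"]*q[:,1]/q[:,2]]
cr=lambda P:((proj(P)-[270,160])*4).round()
a=np.radians(16.7);X=np.array([np.cos(a),np.sin(a),0]);Y=np.array([-X[1],X[0],0]);C=np.array([637,-249,0])
for nx,ny,z in((-29,88,0),(-29,-88,0),(29,-88,80),(-29,-88,80),(-29,88,80)): print("box",nx,ny,z,cr(C+nx*X+ny*Y+[0,0,z]))
T=np.array([636.5,-246.6,48.2])
for d in(-93,93):
  for s in(-37,37): print("body",d,s,cr(T+d*X+s*Y+[0,0,64]))
print("tips",[cr(T+d*X) for d in(-15,15,-33)])
print("tip backs open",[cr(T+d*X) for d in(-61,61)])
E
python3 g.py
```

```text
box -29 88 0 [[156. 361.]]
box -29 -88 0 [[401. 530.]]
box 29 -88 80 [[483. 387.]]
box -29 -88 80 [[426. 458.]]
box -29 88 80 [[163. 283.]]
body -93 -37 [[279. 449.]]
body -93 37 [[163. 369.]]
body 93 -37 [[470. 230.]]
body 93 37 [[360. 166.]]
tips [array([[293., 379.]]), array([[323., 346.]]), array([[275., 400.]])]
tip backs open [array([[245., 432.]]), array([[367., 297.]])]
t 4.3 tcp [ 636.5 -246.6   48.2] head 16.67 zax [-0.  0. -1.] j [-0.54  0.57  1.42  0.    1.15 -0.83] w 29.9 F [-0.5 -0.1 -0.5] g 0.0
```

The box matches its estimate. The gripper body, though, appears about 15 px higher than its reported TCP implies, so the fingers may really be above the box top. I lift off and look at the fingertips against the reported TCP.

>>> carry_out([
  [[0,0,0],[0,0,-40],30],
  [[0,0,0],[0,0,-80],10],
  [[0,0,0],[0,0,-110],10],
  [[0,0,0],[0,0,-110],10],
  [[0,0,0],[0,0,-110],10],
])

```text
clock: 4.8
position: [0.6369, -0.2468, 0.159]
tcp_rot: [0.001, 0.597, 0.802, 0.0]
force: [0.3, 0.3, -0.2]
width: 0.11
gripper_force: 0.0
```

Run:
```python
from h import *
from station import env
c=env.camera("side"); o=env.get_obs()
def proj(P):
    q=np.atleast_2d(P)@c["view"][:3,:3].T+c["view"][:3,3]
    return np.c_[c["cx"]-c["fx"]*q[:,0]/q[:,2], c["cy"]+c["fy"]*q[:,1]/q[:,2]]
im=c["image"].copy(); p=np.array(o["position"]); print(p.round(4),proj(p),o["width"])
u,v=proj(p)[0]
big=cv2.resize(im[90:290,240:440],(600,600),interpolation=cv2.INTER_CUBIC)
cv2.drawMarker(big,(int((u-240)*3),int((v-90)*3)),(255,0,255),cv2.MARKER_CROSS,12,1)
cv2.imwrite("pics/p4.png",big[:,:,::-1])
```

```text
[ 0.636  -0.2463  0.1574] [[352.95972071 221.67387876]] 0.11341911077133376
```

View pics/p4.png

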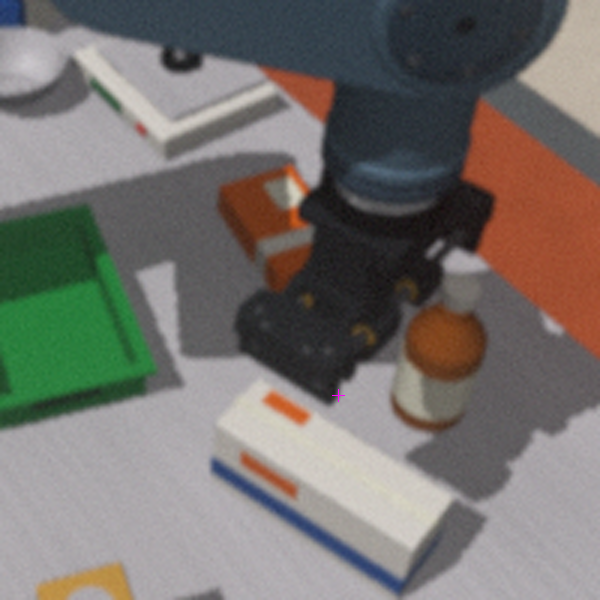

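The side view shows the box standing untouched at (330,470). The reported TCP (cross at 338,395) lies below the visible gripper, so the true tips are roughly 30–40 mm higher than reported. I straddle the box again, lower, in careful steps. A reported z of 22 is safe whether or not that offset is real.

>>> carry_out([
  [[0,0,0],[0,0,0],88],
  [[0,0,0],[0,0,0],88],
  [[0,0,0],[0,0,0],88],
  [[0,0,0],[0,0,40],88],
  [[0,0,0],[0,0,70],88],
  [[0,0,0],[0,0,100],88],
  [[0,0,0],[0,0,110],88],
  [[0,0,0],[0,0,110],88],
])

```text
clock: 5.65
position: [0.6369, -0.2458, 0.0482]
tcp_rot: [-0.0, 0.597, 0.802, 0.001]
force: [0.7, 0.8, 0.1]
width: 0.813
gripper_force: 0.0
```

>>> carry_out([
  [[0,0,0],[0,0,4],88],
  [[0,0,0],[0,0,8],88],
  [[0,0,0],[0,0,12],88],
  [[0,0,0],[0,0,16],88],
  [[0,0,0],[0,0,20],88],
  [[0,0,0],[0,0,24],88],
  [[0,0,0],[0,0,24],88],
])

```text
clock: 6.35
position: [0.6359, -0.2463, 0.0233]
tcp_rot: [-0.001, 0.597, 0.802, -0.0]
force: [-0.2, 0.1, -0.3]
width: 0.997
gripper_force: 0.0
```

>>> carry_out([
  [[0,0,0],[0,0,0],70],
  [[0,0,0],[0,0,0],60],
  [[0,0,0],[0,0,0],50],
  [[0,0,0],[0,0,0],50],
  [[0,0,0],[0,0,0],50],
  [[0,0,0],[0,0,0],50],
])

```text
clock: 6.95
position: [0.637, -0.2467, 0.0246]
tcp_rot: [0.001, 0.597, 0.802, 0.0]
force: [1.7, -0.5, 0.7]
width: 0.658
gripper_force: 29.9
```

```bash
python3 g.py
```

```text
t 6.95 tcp [ 637.  -246.7   24.6] head 16.67 zax [ 1.1e-03 -3.0e-04 -1.0e+00] j [-0.54  0.61  1.43  0.    1.11 -0.83] w 57.9 F [ 1.7 -0.5  0.7] g 29.9
```

The grip is real now: 57.9 mm at 29.9 N. So the true tips are at least 32 mm higher than reported, and this hold is shallow. I reopen, go 16 mm deeper and regrip.

>>> carry_out([
  [[0,0,0],[0,0,0],75],
  [[0,0,0],[0,0,0],88],
  [[0,0,0],[0,0,0],88],
  [[0,0,0],[0,0,5],88],
  [[0,0,0],[0,0,10],88],
  [[0,0,0],[0,0,16],88],
  [[0,0,0],[0,0,16],88],
])

```text
clock: 7.65
position: [0.6355, -0.246, 0.0066]
tcp_rot: [-0.001, 0.597, 0.802, -0.0]
force: [0.2, 1.1, -0.9]
width: 0.995
gripper_force: 0.0
```

>>> carry_out([
  [[0,0,0],[0,0,0],70],
  [[0,0,0],[0,0,0],60],
  [[0,0,0],[0,0,0],40],
  [[0,0,0],[0,0,0],40],
  [[0,0,0],[0,0,0],40],
  [[0,0,0],[0,0,0],40],
  [[0,0,0],[0,0,0],40],
])

```text
clock: 8.35
position: [0.6369, -0.2467, 0.0086]
tcp_rot: [0.0, 0.597, 0.802, 0.0]
force: [1.5, -0.3, 1.7]
width: 0.652
gripper_force: 29.9
```

>>> carry_out([
  [[0,0,0],[0,0,-5],40],
  [[0,0,0],[0,0,-15],40],
  [[0,0,0],[0,0,-35],40],
  [[0,0,0],[0,0,-60],40],
  [[0,0,0],[0,0,-80],40],
  [[0,0,0],[0,0,-90],40],
  [[0,0,0],[0,0,-90],40],
  [[0,0,0],[0,0,-90],40],
])

```text
clock: 9.15
position: [0.6359, -0.2463, 0.0975]
tcp_rot: [-0.001, 0.597, 0.802, -0.0]
force: [0.1, 0.1, -3.3]
width: 0.658
gripper_force: 29.9
```

```bash
python3 g.py
python3 - <<'E'
from station import env
import cv2,numpy as np
b=env.camera("side")["image"][100:300,240:440]
cv2.imwrite("pics/p5.png",cv2.resize(b,(600,600))[:,:,::-1])
E
```

```text
t 9.15 tcp [ 635.9 -246.3   97.5] head 16.67 zax [-1.1e-03  6.0e-04 -1.0e+00] j [-0.54  0.52  1.4  -0.    1.23 -0.83] w 58.0 F [ 0.1  0.1 -3.3] g 29.9
```

View pics/p5.png

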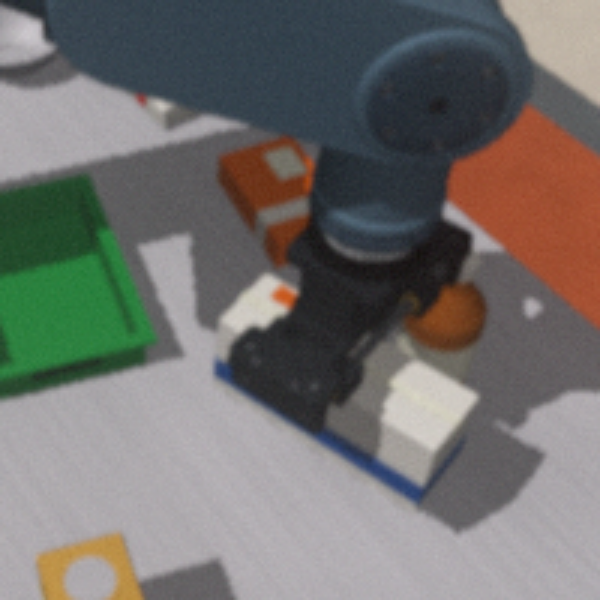

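The box hangs level in the grip. Its bottom corners are at about (217,375) and (420,500) in the crop, clear of the bottle. I check in the side view that it did not slide in the grip, and compute the tray goal.

```bash
cat >> h.py <<'E'
def proj(c,P):
    q=np.atleast_2d(P)/1000@c["view"][:3,:3].T+c["view"][:3,3]
    return np.c_[c["cx"]-c["fx"]*q[:,0]/q[:,2], c["cy"]+c["fy"]*q[:,1]/q[:,2]]
ty=np.radians(-15.65); TX=np.array([np.cos(ty),np.sin(ty),0]); TY=np.array([-TX[1],TX[0],0]); TC=np.array([547.2,44.6,0])
def tray(x,y,z=0): return TC+x*TX+y*TY+[0,0,z]
E
python3 - <<'E'
from h import *
c=pickle.load(open("side0.pkl","rb"))
a=np.radians(16.7);X=np.array([np.cos(a),np.sin(a),0]);Y=np.array([-X[1],X[0],0])
for z,cen,ob in((0,(637,-249,0),[(311.3,246.3),(373.8,288.8)]),(90,(636.4,-248.7,0),[(312.3,225),(380,266.7)])):
    pr=proj(c,np.array([np.array(cen)-29*X+s*88*Y+[0,0,z] for s in(1,-1)])); print(z,(np.array(ob)-pr).round(1))
b=c["image"]; hsv=cv2.cvtColor(b,cv2.COLOR_RGB2HSV).astype(int); g=(hsv[...,0]>45)&(hsv[...,0]<85)&(hsv[...,1]>120)
print("tray side",rect(c,g,.04)); print("syr goal",tray(32.5,0),"gauze",tray(-32.5,33),"tin",tray(-32.5,-61))
E
python3 g.py 578.5,38,97.5,-15.65
```

```text
0 [[ 2.2 -3.9]
 [ 3.6 -3.6]]
90 [[ 1.7 -3.2]
 [ 3.1 -5.3]]
tray side (array([ 217,  159,   75,   73, 3462], dtype=int32), ((546.651611328125, 37.17353057861328), (229.4615936279297, 153.6851348876953), 74.3650131225586))
syr goal [578.49514451  35.83279233   0.        ] gauze [524.80694328  85.14381594   0.        ] tin [499.4494811   -5.37137125   0.        ]
t 9.2 tcp [ 635.5 -246.1   96.8] head 16.67 zax [-0.0021  0.0012 -1.    ] j [-0.54  0.52  1.4  -0.    1.23 -0.83] w 57.7 F [ 0.1  0.2 -3.3] g 29.9
578.5,38,97.5,-15.65 turn [-0.002 -0.001  0.564] alt [ 2.000e-03 -3.000e-03 -2.578e+00] shift [288.5  26.8  -0.3]
```

>>> carry_out([
  [[0,0,0],[40,5,0],40],
  [[0,0,0.14],[90,8,0],40],
  [[0,0,0.28],[140,13,0],40],
  [[0,0,0.42],[190,18,0],40],
  [[0,0,0.564],[240,23,0],40],
  [[0,0,0.564],[275,26,0],40],
  [[0,0,0.564],[288.5,27,0],40],
  [[0,0,0.564],[288.5,27,0],40],
])

```text
clock: 10.0
position: [0.5784, 0.0393, 0.0971]
tcp_rot: [-0.001, 0.796, 0.606, -0.001]
force: [0.1, 0.2, -3.7]
width: 0.654
gripper_force: 29.9
```

>>> carry_out([
  [[0,0,0],[0,0,0],40],
  [[0,0,0],[0,0,0],40],
])

```text
clock: 10.2
position: [0.58, 0.0358, 0.098]
tcp_rot: [0.0, 0.797, 0.604, -0.0]
force: [-0.3, -0.5, -2.8]
width: 0.657
gripper_force: 29.9
```

```bash
python3 g.py 579,38,97.5,-15.65
python3 - <<'E'
from station import env
import cv2,numpy as np
a=env.camera("top")["image"][110:290,150:330]; b=env.camera("side")["image"][100:280,180:360]
cv2.imwrite("pics/p6.png",np.hstack([cv2.resize(a,(400,400)),cv2.resize(b,(400,400))])[:,:,::-1])
E
```

```text
t 10.2 tcp [580.   35.8  98. ] head -15.74 zax [-1.e-04 -5.e-04 -1.e+00] j [-0.14  0.31  1.68 -0.    1.15  0.13] w 57.9 F [-0.3 -0.5 -2.8] g 29.9
579,38,97.5,-15.65 turn [ 0.     0.    -0.002] alt [ 1.00e-03 -0.00e+00  3.14e+00] shift [ 1.8 -1.5  0.5]
```

View pics/p6.png

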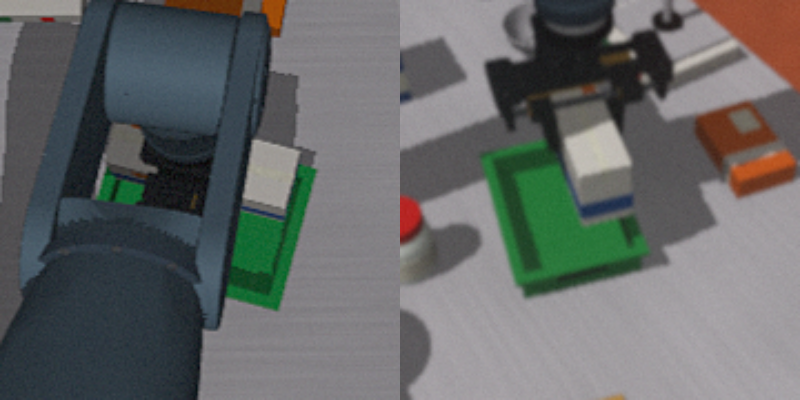

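The box hangs over the tray's far column, parallel to the walls. In the top crop its right-end top corners are at (299,150) and (289,212). I check these in tray coordinates.

Run:
```python
from h import *
c=pickle.load(open("top0.pkl","rb"))
for px in((299,150),(289,212)):
    w=cast(c,(150+(px[0]+.5)/2.2222-.5,110+(px[1]+.5)/2.2222-.5),.170)[0]*1000-TC; print("tray xy",w@TX,w@TY)
```

```text
tray xy 62.83494292426184 -89.133703657819
tray xy 3.3100833903758478 -95.54489199775941
```

>>> carry_out([
  [[0,0,0],[3,-1,0],40],
  [[0,0,0],[3,-1,15],40],
  [[0,0,0],[3,-1,30],40],
  [[0,0,0],[3,-1,45],40],
  [[0,0,0],[3,-1,58],40],
  [[0,0,0],[3,-1,68],40],
  [[0,0,0],[3,-1,76],40],
  [[0,0,0],[3,-1,76],40],
])

```text
clock: 11.1
position: [0.5784, 0.0408, 0.0207]
tcp_rot: [-0.001, 0.797, 0.604, -0.001]
force: [0.0, 0.7, -2.6]
width: 0.655
gripper_force: 29.9
```

>>> carry_out([
  [[0,0,0],[0,0,2],40],
  [[0,0,0],[0,0,4],40],
  [[0,0,0],[0,0,6],40],
  [[0,0,0],[0,0,7],40],
  [[0,0,0],[0,0,8],40],
  [[0,0,0],[0,0,8],40],
])

```text
clock: 11.7
position: [0.5794, 0.0407, 0.0142]
tcp_rot: [0.0, 0.797, 0.604, -0.0]
force: [-0.9, 1.0, -3.5]
width: 0.653
gripper_force: 29.9
```

```bash
python3 g.py
```

```text
t 11.7 tcp [579.4  40.7  14.2] head -15.64 zax [-0. -0. -1.] j [-0.13  0.43  1.71 -0.    0.99  0.14] w 57.6 F [-0.9  1.  -3.5] g 29.9
```

>>> carry_out([
  [[0,0,0],[-2,0,0.5],40],
  [[0,0,0],[-2,0,1],40],
  [[0,0,0],[-2,0,1.5],40],
  [[0,0,0],[-2,0,1.5],40],
])

```text
clock: 12.1
position: [0.5789, 0.0384, 0.0135]
tcp_rot: [0.0, 0.797, 0.604, -0.0]
force: [-2.5, -0.2, 5.2]
width: 0.658
gripper_force: 29.9
```

```bash
python3 g.py
```

```text
t 12.1 tcp [578.9  38.4  13.5] head -15.64 zax [-2.e-04 -5.e-04 -1.e+00] j [-0.14  0.43  1.72 -0.    0.99  0.14] w 58.0 F [-2.5 -0.2  5.2] g 29.9
```

The box is on the tray floor, with contact force at 5 N. I release and rise. Then I touch the syringe box top (true z = 85 mm) lightly with half-closed fingers to find the tip-height offset.

>>> carry_out([
  [[0,0,0],[0,0,0],65],
  [[0,0,0],[0,0,0],75],
  [[0,0,0],[0,0,0],85],
  [[0,0,0],[0,0,0],85],
  [[0,0,0],[0,0,-20],85],
  [[0,0,0],[0,0,-40],85],
  [[0,0,0],[0,0,-60],85],
  [[0,0,0],[0,0,-60],85],
])

```text
clock: 12.9
position: [0.5813, 0.0385, 0.0756]
tcp_rot: [0.002, 0.797, 0.604, 0.002]
force: [0.4, -0.8, 0.4]
width: 0.965
gripper_force: 0.0
```

>>> carry_out([
  [[0,0,0],[0,0,0],40],
  [[0,0,0],[0,0,0],40],
  [[0,0,0],[0,0,0],40],
  [[0,0,0],[0,0,0],40],
  [[0,0,0],[0,0,6],40],
  [[0,0,0],[0,0,12],40],
  [[0,0,0],[0,0,18],40],
  [[0,0,0],[0,0,18],40],
])

```text
clock: 13.7
position: [0.5783, 0.0388, 0.0536]
tcp_rot: [-0.0, 0.797, 0.604, -0.001]
force: [-0.1, -0.3, -0.2]
width: 0.454
gripper_force: 0.0
```

>>> carry_out([
  [[0,0,0],[0,0,2],40],
  [[0,0,0],[0,0,4],40],
  [[0,0,0],[0,0,4],40],
])

```text
clock: 14.0
position: [0.579, 0.0387, 0.0529]
tcp_rot: [0.0, 0.797, 0.604, -0.0]
force: [-8.4, -0.1, 16.7]
width: 0.452
gripper_force: 8.3
```

>>> carry_out([
  [[0,0,0],[0,0,2],40],
  [[0,0,0],[0,0,4],40],
  [[0,0,0],[0,0,4],40],
])

```text
clock: 14.3
position: [0.5792, 0.0387, 0.0528]
tcp_rot: [0.0, 0.796, 0.605, -0.0]
force: [-22.3, 0.5, 45.3]
width: 0.454
gripper_force: 23.1
```

Contact comes at a reported z of about 53 mm against a true 85 mm, so the tips are 32 mm higher than reported. I raise and head for the gauze box. Its grip height will be a reported z of about 57, so the fingers clear the syringe box when placing.

>>> carry_out([
  [[0,0,0],[0,0,-20],60],
  [[0,0,0],[0,0,-60],88],
  [[0,0,0],[0,0,-100],88],
  [[0,0,0],[0,0,-110],88],
  [[0,0,0],[0,0,-110],88],
])

```text
clock: 14.8
position: [0.5804, 0.0386, 0.159]
tcp_rot: [0.002, 0.797, 0.604, 0.002]
force: [0.1, 0.6, -0.4]
width: 0.882
gripper_force: 0.0
```

```bash
python3 g.py 459.6,414.7,165,174.7
```

```text
t 14.8 tcp [580.4  38.6 159. ] head -15.64 zax [ 4.5e-03 -7.0e-04 -1.0e+00] j [-0.14  0.24  1.64 -0.    1.26  0.14] w 77.7 F [ 0.1  0.6 -0.4] g 0.0
459.6,414.7,165,174.7 turn [ 0.005 -0.    -0.18 ] alt [-0.    -0.007  2.961] shift [ 329.6 -217.7   -6.8]
```

>>> carry_out([
  [[0,0,-0.09],[41,-27,-5],88],
  [[0,0,-0.18],[82,-54,-7],88],
  [[0,0,-0.18],[123,-81,-7],88],
  [[0,0,-0.18],[165,-109,-7],88],
  [[0,0,-0.18],[206,-136,-7],88],
  [[0,0,-0.18],[247,-163,-7],88],
  [[0,0,-0.18],[288,-190,-7],88],
  [[0,0,-0.18],[329.5,-217.5,-7],88],
])

```text
clock: 15.6
position: [0.4562, 0.4157, 0.1609]
tcp_rot: [-0.0, 0.739, 0.673, -0.002]
force: [-0.2, -0.6, 0.2]
width: 1.002
gripper_force: 0.0
```

>>> carry_out([
  [[0,0,0],[0,0,0],88],
  [[0,0,0],[0,0,0],88],
  [[0,0,0],[0,0,0],88],
])

```text
clock: 15.9
position: [0.4579, 0.4133, 0.162]
tcp_rot: [-0.0, 0.739, 0.673, -0.001]
force: [0.1, -0.6, -0.5]
width: 1.001
gripper_force: 0.0
```

```bash
python3 g.py 459.6,414.7,57,174.7
```

```text
t 15.9 tcp [457.9 413.3 162. ] head -5.37 zax [-0.0022 -0.0019 -1.    ] j [ 0.54  0.31  1.54 -0.    1.29  0.64] w 88.2 F [ 0.1 -0.6 -0.5] g 0.0
459.6,414.7,57,174.7 turn [-0.002  0.002 -0.001] alt [3.00e-03 3.00e-03 3.14e+00] shift [  1.8   1.8 105. ]
```

>>> carry_out([
  [[0,0,0],[2,2,30],88],
  [[0,0,0],[2,2,55],88],
  [[0,0,0],[2,2,70],88],
  [[0,0,0],[2,2,85],88],
  [[0,0,0],[2,2,98],88],
  [[0,0,0],[2,2,105],88],
  [[0,0,0],[2,2,105],88],
  [[0,0,0],[2,2,105],88],
])

```text
clock: 16.7
position: [0.4609, 0.4168, 0.0593]
tcp_rot: [0.0, 0.739, 0.674, 0.0]
force: [0.5, 0.2, 0.3]
width: 1.004
gripper_force: 0.0
```

```bash
python3 g.py 459.6,414.7,57,174.7
```

```text
t 16.7 tcp [460.9 416.8  59.3] head -5.32 zax [ 8.e-04  5.e-04 -1.e+00] j [0.54 0.44 1.59 0.   1.11 0.64] w 88.4 F [0.5 0.2 0.3] g 0.0
459.6,414.7,57,174.7 turn [ 0.001 -0.001 -0.   ] alt [-1.000e-03 -1.000e-03  3.141e+00] shift [-2.2 -1.1  2.3]
```

>>> carry_out([
  [[0,0,0],[0,0,0],70],
  [[0,0,0],[0,0,0],60],
  [[0,0,0],[0,0,0],40],
  [[0,0,0],[0,0,0],40],
  [[0,0,0],[0,0,0],40],
  [[0,0,0],[0,0,0],40],
  [[0,0,0],[0,0,0],40],
])

```text
clock: 17.4
position: [0.4605, 0.4167, 0.0591]
tcp_rot: [-0.0, 0.739, 0.673, 0.0]
force: [-1.8, -0.8, 3.3]
width: 0.656
gripper_force: 30.0
```

>>> carry_out([
  [[0,0,0],[0,0,-5],40],
  [[0,0,0],[0,0,-15],40],
  [[0,0,0],[0,0,-35],40],
  [[0,0,0],[0,0,-60],40],
  [[0,0,0],[0,0,-85],40],
  [[0,0,0],[0,0,-105],40],
  [[0,0,0],[0,0,-110],40],
  [[0,0,0],[0,0,-110],40],
])

```text
clock: 18.2
position: [0.4609, 0.4167, 0.1697]
tcp_rot: [0.0, 0.739, 0.673, 0.001]
force: [0.7, 0.5, -2.3]
width: 0.656
gripper_force: 30.0
```

```bash
cat > t.py <<'E'
from h import *
from station import env
import sys
c=env.camera("top"); pickle.dump(c,open("topn.pkl","wb"))
def ex(im):
    hsv=cv2.cvtColor(im,cv2.COLOR_RGB2HSV).astype(int); g=(hsv[...,0]>45)&(hsv[...,0]<85)&(hsv[...,1]>120); g[:,:180]=0; g[:,300:]=0
    v,u=np.nonzero(g); w=cast(c,np.c_[u,v],.04)*1000-TC; a,b=w@TX,w@TY
    return np.round([np.percentile(a,.3),np.percentile(a,99.7),np.percentile(b,.3),np.percentile(b,99.7)],1)
print("rim xmin xmax ymin ymax before",ex(pickle.load(open("top0.pkl","rb"))["image"]),"now",ex(c["image"]))
cv2.imwrite(sys.argv[1],cv2.resize(c["image"][110:290,150:330],(600,600),interpolation=cv2.INTER_CUBIC)[:,:,::-1])
E
python3 t.py pics/p7.png; python3 g.py 525.3,87.1,170,164.35
```

```text
rim xmin xmax ymin ymax before [ -76.7   77.1 -106.8  105.9] now [ -76.9   77.2 -107.   106. ]
t 18.25 tcp [460.2 416.3 168.3] head -5.33 zax [-3.e-04 -2.e-04 -1.e+00] j [ 0.54  0.31  1.52 -0.    1.31  0.64] w 58.0 F [-0.9 -0.  -1.9] g 30.0
525.3,87.1,170,164.35 turn [-0.    0.    0.18] alt [-0.    -0.    -2.962] shift [-321.7   95.4   -1.6]
```

View pics/p7.png

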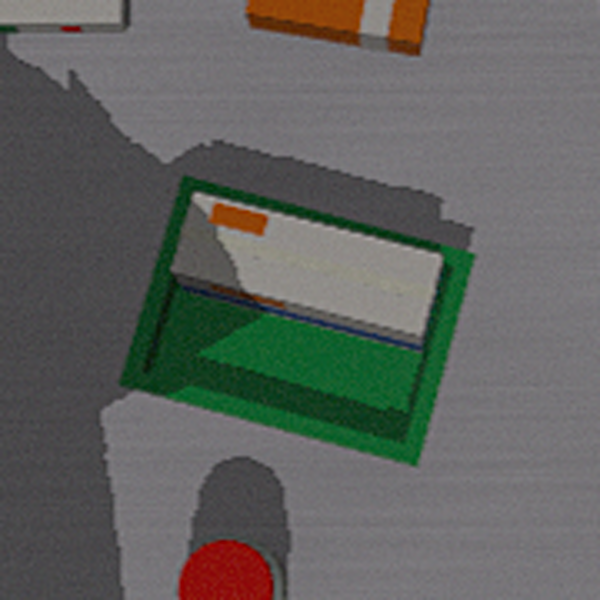

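The syringe box sits squarely in the far column, with top corners at (192,192), (442,252), (425,332) and (175,272). The tray has not moved.

Run:
```python
from h import *
c=pickle.load(open("topn.pkl","rb"))
p=np.array([(192,192),(442,252),(425,332),(175,272)],float)
w=cast(c,np.c_[150+(p[:,0]+.5)/3.3333-.5,110+(p[:,1]+.5)/3.3333-.5],.085)*1000-TC
print(np.c_[w@TX,w@TY].round(1))
```

```text
[[ 58.3  88.5]
 [ 63.1 -86.6]
 [  7.1 -89.9]
 [  2.   83.7]]
```

>>> carry_out([
  [[0,0,0],[-46,14,0],40],
  [[0,0,0.06],[-92,27,0],40],
  [[0,0,0.12],[-138,41,0],40],
  [[0,0,0.18],[-184,55,0],40],
  [[0,0,0.18],[-230,68,0],40],
  [[0,0,0.18],[-276,82,0],40],
  [[0,0,0.18],[-312,92.5,0],40],
  [[0,0,0.18],[-321.5,95.5,0],40],
])

```text
clock: 19.05
position: [0.5253, 0.0839, 0.1671]
tcp_rot: [-0.0, 0.798, 0.603, -0.001]
force: [0.1, 0.0, -1.7]
width: 0.659
gripper_force: 30.0
```

>>> carry_out([
  [[0,0,0],[0,0,0],40],
  [[0,0,0],[0,0,0],40],
  [[0,0,0],[0,0,0],40],
])

```text
clock: 19.35
position: [0.5251, 0.089, 0.1682]
tcp_rot: [-0.0, 0.796, 0.605, -0.0]
force: [0.2, 0.6, -2.0]
width: 0.65
gripper_force: 30.0
```

```bash
python3 g.py 525.3,87.1,64,164.35
```

```text
t 19.35 tcp [525.1  89.  168.2] head -15.54 zax [-1.e-03  5.e-04 -1.e+00] j [-0.06  0.12  1.75  0.    1.27  0.22] w 57.3 F [ 0.2  0.6 -2. ] g 30.0
525.3,87.1,64,164.35 turn [-0.001 -0.     0.002] alt [ 0.00e+00 -2.00e-03 -3.14e+00] shift [ -1.8   0.8 104.2]
```

>>> carry_out([
  [[0,0,0],[-2,0.5,0],40],
  [[0,0,0],[-2,0.5,15],40],
  [[0,0,0],[-2,0.5,32],40],
  [[0,0,0],[-2,0.5,46],40],
  [[0,0,0],[-2,0.5,56],40],
  [[0,0,0],[-2,0.5,58],40],
  [[0,0,0],[-2,0.5,58],40],
  [[0,0,0],[-2,0.5,58],40],
])

```text
clock: 20.15
position: [0.5262, 0.0855, 0.1114]
tcp_rot: [0.0, 0.797, 0.604, 0.0]
force: [-0.5, -0.3, -2.0]
width: 0.654
gripper_force: 30.0
```

```bash
python3 g.py 525.3,87.1,64,164.35
```

```text
t 20.15 tcp [526.2  85.5 111.4] head -15.63 zax [ 1.2e-03 -1.0e-04 -1.0e+00] j [-0.06  0.19  1.8  -0.    1.15  0.21] w 57.6 F [-0.5 -0.3 -2. ] g 30.0
525.3,87.1,64,164.35 turn [ 0.001 -0.     0.   ] alt [ 0.000e+00  2.000e-03 -3.141e+00] shift [ 1.3 -1.4 47.4]
```

>>> carry_out([
  [[0,0,0],[1,-1.5,0],40],
  [[0,0,0],[1,-1.5,8],40],
  [[0,0,0],[1,-1.5,16],40],
  [[0,0,0],[1,-1.5,24],40],
  [[0,0,0],[1,-1.5,32],40],
  [[0,0,0],[1,-1.5,38],40],
  [[0,0,0],[1,-1.5,43],40],
  [[0,0,0],[1,-1.5,43],40],
])

```text
clock: 20.95
position: [0.5238, 0.0868, 0.0668]
tcp_rot: [-0.001, 0.797, 0.604, -0.001]
force: [0.4, 0.4, -3.1]
width: 0.654
gripper_force: 30.0
```

>>> carry_out([
  [[0,0,0],[0,0,1],40],
  [[0,0,0],[0,0,2],40],
  [[0,0,0],[0,0,3],40],
  [[0,0,0],[0,0,3.5],40],
  [[0,0,0],[0,0,3.5],40],
])

```text
clock: 21.45
position: [0.5246, 0.0869, 0.0644]
tcp_rot: [0.0, 0.797, 0.604, 0.0]
force: [-0.1, 1.2, -1.9]
width: 0.657
gripper_force: 30.0
```

```bash
python3 g.py 525.3,87.1,64,164.35
```

```text
t 21.45 tcp [524.6  86.9  64.4] head -15.64 zax [ 4.e-04  0.e+00 -1.e+00] j [-0.06  0.26  1.83  0.    1.05  0.21] w 57.9 F [-0.1  1.2 -1.9] g 30.0
525.3,87.1,64,164.35 turn [ 0. -0.  0.] alt [ 0.000e+00  1.000e-03 -3.141e+00] shift [0.4 0.6 0.4]
```

>>> carry_out([
  [[0,0,0],[0,0,0.5],40],
  [[0,0,0],[0,0,1],40],
  [[0,0,0],[0,0,1.5],40],
  [[0,0,0],[0,0,1.5],40],
])

```text
clock: 21.85
position: [0.5248, 0.0874, 0.064]
tcp_rot: [-0.0, 0.797, 0.604, 0.0]
force: [-3.9, 3.5, 8.6]
width: 0.655
gripper_force: 30.0
```

Contact at the expected height, so I release, rise and go for the tin.

>>> carry_out([
  [[0,0,0],[0,0,0],65],
  [[0,0,0],[0,0,0],75],
  [[0,0,0],[0,0,0],85],
  [[0,0,0],[0,0,0],85],
  [[0,0,0],[0,0,-20],85],
  [[0,0,0],[0,0,-50],88],
  [[0,0,0],[0,0,-90],88],
  [[0,0,0],[0,0,-100],88],
])

```text
clock: 22.65
position: [0.5271, 0.0866, 0.1671]
tcp_rot: [0.002, 0.797, 0.604, 0.003]
force: [-0.5, -0.7, -0.2]
width: 1.001
gripper_force: 0.0
```

```bash
python3 g.py 409.4,-276.4,165,165.2
```

```text
t 22.65 tcp [527.1  86.6 167.1] head -15.64 zax [ 7.e-03 -4.e-04 -1.e+00] j [-0.06  0.12  1.75 -0.    1.26  0.21] w 88.2 F [-0.5 -0.7 -0.2] g 0.0
409.4,-276.4,165,165.2 turn [ 0.007 -0.001 -0.015] alt [-2.000e-03 -1.100e-02  3.127e+00] shift [-381.3  -15.5    1.4]
```

>>> carry_out([
  [[0,0,-0.015],[-48,-2,0],88],
  [[0,0,-0.015],[-96,-4,0],88],
  [[0,0,-0.015],[-144,-6,0],88],
  [[0,0,-0.015],[-192,-8,0],88],
  [[0,0,-0.015],[-240,-10,0],88],
  [[0,0,-0.015],[-288,-12,0],88],
  [[0,0,-0.015],[-336,-14,0],88],
  [[0,0,-0.015],[-381,-15,0],88],
])

```text
clock: 23.45
position: [0.406, -0.2778, 0.1622]
tcp_rot: [-0.0, 0.792, 0.61, -0.0]
force: [0.9, -0.7, 0.2]
width: 0.999
gripper_force: 0.0
```

>>> carry_out([
  [[0,0,0],[0,0,0],88],
  [[0,0,0],[0,0,0],88],
  [[0,0,0],[0,0,0],88],
])

```text
clock: 23.75
position: [0.4072, -0.2748, 0.1621]
tcp_rot: [-0.001, 0.792, 0.61, 0.0]
force: [0.4, 0.3, 0.5]
width: 0.998
gripper_force: 0.0
```

```bash
python3 g.py 409.4,-276.4,58,165.2
```

```text
t 23.75 tcp [ 407.2 -274.8  162.1] head -14.75 zax [-7.0e-04  1.3e-03 -1.0e+00] j [-0.84  0.04  1.86  0.    1.25 -0.58] w 87.9 F [0.4 0.3 0.5] g 0.0
409.4,-276.4,58,165.2 turn [-0.001 -0.001  0.001] alt [ 2.000e-03 -2.000e-03 -3.141e+00] shift [ -1.1   2.6 104.1]
```

>>> carry_out([
  [[0,0,0],[-1,2.5,30],88],
  [[0,0,0],[-1,2.5,55],88],
  [[0,0,0],[-1,2.5,70],88],
  [[0,0,0],[-1,2.5,85],88],
  [[0,0,0],[-1,2.5,98],88],
  [[0,0,0],[-1,2.5,103],88],
  [[0,0,0],[-1,2.5,103],88],
  [[0,0,0],[-1,2.5,103],88],
])

```text
clock: 24.55
position: [0.4099, -0.2776, 0.0602]
tcp_rot: [0.0, 0.792, 0.61, 0.0]
force: [0.4, 0.3, 0.3]
width: 1.0
gripper_force: 0.0
```

```bash
python3 g.py 409.4,-276.4,58,165.2
```

```text
t 24.55 tcp [ 409.9 -277.6   60.2] head -14.75 zax [ 5.e-04 -6.e-04 -1.e+00] j [-0.84  0.19  1.92  0.    1.03 -0.58] w 88.1 F [0.4 0.3 0.3] g 0.0
409.4,-276.4,58,165.2 turn [0.001 0.    0.001] alt [-1.000e-03  1.000e-03 -3.141e+00] shift [ 1.1 -0.8  2.2]
```

>>> carry_out([
  [[0,0,0],[0,0,0],70],
  [[0,0,0],[0,0,0],60],
  [[0,0,0],[0,0,0],40],
  [[0,0,0],[0,0,0],40],
  [[0,0,0],[0,0,0],40],
  [[0,0,0],[0,0,0],40],
  [[0,0,0],[0,0,0],40],
])

```text
clock: 25.25
position: [0.4097, -0.2779, 0.06]
tcp_rot: [0.0, 0.792, 0.61, 0.0]
force: [1.4, 0.5, 2.5]
width: 0.658
gripper_force: 29.9
```

>>> carry_out([
  [[0,0,0],[0,0,-5],40],
  [[0,0,0],[0,0,-15],40],
  [[0,0,0],[0,0,-35],40],
  [[0,0,0],[0,0,-60],40],
  [[0,0,0],[0,0,-85],40],
  [[0,0,0],[0,0,-105],40],
  [[0,0,0],[0,0,-110],40],
  [[0,0,0],[0,0,-110],40],
])

```text
clock: 26.05
position: [0.4096, -0.2778, 0.1703]
tcp_rot: [0.001, 0.792, 0.61, 0.0]
force: [1.0, -0.7, -4.4]
width: 0.651
gripper_force: 30.0
```

```bash
python3 t.py pics/p8.png; python3 g.py 499,-5.5,168,164.35
```

```text
rim xmin xmax ymin ymax before [ -76.7   77.1 -106.8  105.9] now [-379.6   77.3 -145.   105.9]
t 26.1 tcp [ 409.1 -277.2  169.2] head -14.78 zax [-6.e-04  5.e-04 -1.e+00] j [-0.84  0.04  1.84 -0.    1.26 -0.58] w 57.8 F [-0.2  0.3 -4.4] g 30.0
499,-5.5,168,164.35 turn [-0.001 -0.     0.015] alt [ 1.000e-03 -1.000e-03 -3.126e+00] shift [285.7  17.6   1.3]
```

View pics/p8.png

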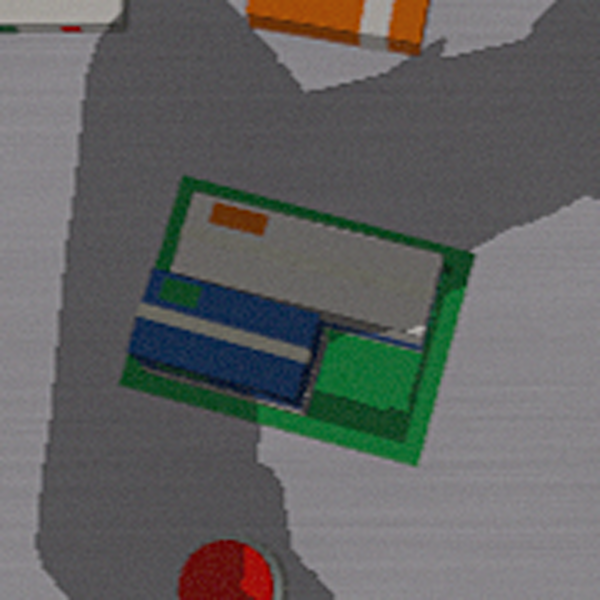

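The gauze box stands in the left near column, with its right-end top corners at (323,315) and (303,408). The slot for the tin is free, and I compute its limits.

Run:
```python
from h import *
c=pickle.load(open("topn.pkl","rb"))
def f(p,z):
    p=np.array(p,float); w=cast(c,np.c_[150+(p[:,0]+.5)/3.3333-.5,110+(p[:,1]+.5)/3.3333-.5],z)*1000-TC; print(np.c_[w@TX,w@TY].round(1).tolist())
f([(157,272),(323,315),(303,408),(130,357)],.125); f([(442,252),(425,332)],.085)
```

```text
[[-7.3, 87.4], [-6.0, -24.5], [-67.7, -28.6], [-65.4, 88.0]]
[[63.1, -86.6], [7.1, -89.9]]
```

>>> carry_out([
  [[0,0,0.015],[45,3,0],40],
  [[0,0,0.015],[90,6,0],40],
  [[0,0,0.015],[135,8,0],40],
  [[0,0,0.015],[180,11,0],40],
  [[0,0,0.015],[225,14,0],40],
  [[0,0,0.015],[262,16,0],40],
  [[0,0,0.015],[280,17.5,0],40],
  [[0,0,0.015],[285.5,17.5,0],40],
])

```text
clock: 26.9
position: [0.4983, -0.0038, 0.168]
tcp_rot: [-0.001, 0.796, 0.605, -0.001]
force: [-0.1, -0.2, -3.3]
width: 0.656
gripper_force: 30.0
```

>>> carry_out([
  [[0,0,0],[0,0,0],40],
  [[0,0,0],[0,0,0],40],
  [[0,0,0],[0,0,0],40],
])

```text
clock: 27.2
position: [0.4988, -0.0072, 0.1694]
tcp_rot: [-0.0, 0.797, 0.604, -0.0]
force: [0.6, -0.0, -4.1]
width: 0.661
gripper_force: 30.0
```

```bash
python3 g.py 499,-5.5,112,164.35
```

```text
t 27.2 tcp [498.8  -7.2 169.4] head -15.73 zax [-6.e-04 -2.e-04 -1.e+00] j [-0.25  0.05  1.83 -0.    1.26  0.02] w 58.2 F [ 0.6 -0.  -4.1] g 30.0
499,-5.5,112,164.35 turn [-0.001  0.    -0.001] alt [1.00e-03 1.00e-03 3.14e+00] shift [ 1.7 -0.3 57.4]
```

```bash
python3 - <<'E'
from h import *
print(tray(-30,-62.4))
E
python3 g.py 501.5,-7.4,112,164.35
```

```text
[501.47913557  -7.39387037   0.        ]
t 27.2 tcp [498.8  -7.2 169.4] head -15.73 zax [-6.e-04 -2.e-04 -1.e+00] j [-0.25  0.05  1.83 -0.    1.26  0.02] w 58.2 F [ 0.6 -0.  -4.1] g 30.0
501.5,-7.4,112,164.35 turn [-0.001  0.    -0.001] alt [1.00e-03 1.00e-03 3.14e+00] shift [ 0.5  2.7 57.4]
```

Bottom is at 109 mm. I go down to about 50 mm and check.

>>> carry_out([
  [[0,0,0],[0.5,2.5,0],40],
  [[0,0,0],[0.5,2.5,15],40],
  [[0,0,0],[0.5,2.5,32],40],
  [[0,0,0],[0.5,2.5,46],40],
  [[0,0,0],[0.5,2.5,56],40],
  [[0,0,0],[0.5,2.5,58],40],
  [[0,0,0],[0.5,2.5,58],40],
  [[0,0,0],[0.5,2.5,58],40],
])

```text
clock: 28.0
position: [0.5024, -0.0064, 0.1124]
tcp_rot: [0.0, 0.797, 0.604, 0.0]
force: [0.2, -0.6, -3.9]
width: 0.659
gripper_force: 30.0
```

```bash
python3 g.py 501.5,-7.4,65,164.35
```

```text
t 28.0 tcp [502.4  -6.4 112.4] head -15.64 zax [ 1.2e-03 -3.0e-04 -1.0e+00] j [-0.25  0.13  1.87  0.    1.14  0.02] w 58.0 F [ 0.2 -0.6 -3.9] g 30.0
501.5,-7.4,65,164.35 turn [ 0.001 -0.     0.   ] alt [ 0.000e+00  2.000e-03 -3.141e+00] shift [-1.2 -0.6 47.4]
```

>>> carry_out([
  [[0,0,0],[-1,-0.5,0],40],
  [[0,0,0],[-1,-0.5,8],40],
  [[0,0,0],[-1,-0.5,16],40],
  [[0,0,0],[-1,-0.5,24],40],
  [[0,0,0],[-1,-0.5,32],40],
  [[0,0,0],[-1,-0.5,38],40],
  [[0,0,0],[-1,-0.5,43],40],
  [[0,0,0],[-1,-0.5,43],40],
])

```text
clock: 28.8
position: [0.5004, -0.0069, 0.0678]
tcp_rot: [-0.001, 0.797, 0.604, -0.001]
force: [0.6, -0.1, -3.8]
width: 0.657
gripper_force: 30.0
```

>>> carry_out([
  [[0,0,0],[0,0,1],40],
  [[0,0,0],[0,0,2],40],
  [[0,0,0],[0,0,3],40],
  [[0,0,0],[0,0,3.5],40],
  [[0,0,0],[0,0,3.5],40],
])

```text
clock: 29.3
position: [0.5014, -0.0073, 0.0659]
tcp_rot: [0.0, 0.797, 0.604, 0.0]
force: [-0.8, -0.5, 2.0]
width: 0.655
gripper_force: 30.0
```

>>> carry_out([
  [[0,0,0],[0,0,0.5],40],
  [[0,0,0],[0,0,1],40],
  [[0,0,0],[0,0,1.5],40],
  [[0,0,0],[0,0,1.5],40],
])

```text
clock: 29.7
position: [0.5015, -0.0076, 0.0656]
tcp_rot: [0.001, 0.797, 0.604, -0.0]
force: [-6.0, -1.6, 13.4]
width: 0.661
gripper_force: 29.9
```

>>> carry_out([
  [[0,0,0],[0,0,0],65],
  [[0,0,0],[0,0,0],75],
  [[0,0,0],[0,0,0],85],
  [[0,0,0],[0,0,0],85],
  [[0,0,0],[0,0,-20],85],
  [[0,0,0],[0,0,-50],88],
  [[0,0,0],[0,0,-90],88],
  [[0,0,0],[0,0,-110],88],
])

```text
clock: 30.5
position: [0.5024, -0.0073, 0.1768]
tcp_rot: [0.002, 0.797, 0.604, 0.001]
force: [1.1, -0.7, 0.9]
width: 1.001
gripper_force: 0.0
```

>>> carry_out([
  [[0,0,0],[-45,0,0],88],
  [[0,0,0],[-90,0,0],88],
  [[0,0,0],[-135,0,0],88],
  [[0,0,0],[-180,0,0],88],
  [[0,0,0],[-225,0,0],88],
  [[0,0,0],[-260,0,0],88],
  [[0,0,0],[-270,0,0],88],
  [[0,0,0],[-270,0,0],88],
])

```text
clock: 31.3
position: [0.4278, -0.2679, 0.1735]
tcp_rot: [-0.0, 0.798, 0.603, 0.0]
force: [-0.4, 0.4, -0.1]
width: 1.002
gripper_force: 0.0
```

```bash
python3 g.py
python3 - <<'E'
from station import env
import cv2,numpy as np,pickle
c=env.camera("top");s=env.camera("side");pickle.dump((c,s),open("end.pkl","wb"))
a=c["image"][130:270,160:300]; b=s["image"][100:270,190:360]
cv2.imwrite("pics/p9.png",np.hstack([cv2.resize(a,(400,400),interpolation=cv2.INTER_CUBIC),cv2.resize(b,(400,400))])[:,:,::-1])
E
```

```text
t 31.3 tcp [ 427.8 -267.9  173.5] head -15.79 zax [-2.e-04  5.e-04 -1.e+00] j [-0.8   0.06  1.81  0.    1.27 -0.52] w 88.3 F [-0.4  0.4 -0.1] g 0.0
```

I have used all 10 picture views, so I check the final state numerically with colour masks instead.

Run:
```python
from h import *
c,s=pickle.load(open("end.pkl","rb"))
hsv=cv2.cvtColor(c["image"],cv2.COLOR_RGB2HSV).astype(int); H,S,V=hsv[...,0],hsv[...,1],hsv[...,2]
box=np.zeros(H.shape,bool); box[140:270,170:300]=1
for n,m,z in(("tin",(H>12)&(H<32)&(S>100)&(V>60),.125),("gauze",(H>100)&(H<125)&(S>110),.125),("rim",(H>45)&(H<85)&(S>120),.04)):
    n_,l,st,_=cv2.connectedComponentsWithStats((m&box).astype(np.uint8)); k=1+st[1:,4].argmax()
    v,u=np.nonzero(l==k); w=cast(c,np.c_[u,v],z)*1000-TC; a,b=w@TX,w@TY
    print(n,st[k],"x",np.percentile(a,[.5,99.5]).round(1),"y",np.percentile(b,[.5,99.5]).round(1))
ct=max(cv2.findContours(((H>12)&(H<32)&(S>100)&(V>60)&box).astype(np.uint8),0,2)[0],key=cv2.contourArea)
print("lid-centre pixel predicted for upright tin at tray(-30,-61)",proj(c,tray(-30,-61,125)))
g=cv2.cvtColor(c["image"],cv2.COLOR_RGB2GRAY)
x,y,w_,h_=cv2.boundingRect(ct); sub=((S<90)&box)[y:y+h_,x:x+w_].astype(np.uint8)
n_,l,st,cen=cv2.connectedComponentsWithStats(sub)
print("lid blobs",[(st[i,4],np.round(cen[i]+[x,y],1).tolist(),(np.linalg.lstsq(np.c_[TX,TY],cast(c,cen[i]+[x,y],.125)[0]*1000-TC,rcond=None)[0]).round(1).tolist()) for i in range(1,n_) if 40<st[i,4]<400])
# bystander change: image difference away from arm
o=pickle.load(open("side0.pkl","rb"))
for nm,sl in(("jar",(slice(185,230),slice(160,200))),("bottle",(slice(180,235),slice(368,402))),("orange",(slice(145,188),slice(310,360)))):
    print(nm,"shift px",np.round(cv2.phaseCorrelate(*[cv2.cvtColor(q["image"][sl],cv2.COLOR_RGB2HSV)[...,0].astype(np.float32) for q in(o,s)])[0],1))
```

```text
tin [245 204  34  38 609] x [-69.1  -1.3] y [-95.4 -35.7]
gauze [ 188  191   60   41 1149] x [-67.5  -5.8] y [-26.3  90. ]
rim [ 186  163  106   87 1293] x [-77.1  77.4] y [-107.   105.9]
lid-centre pixel predicted for upright tin at tray(-30,-61) [[259.85627883 219.18727923]]
lid blobs [(np.int32(85), [269.6, 205.7], [3.8, -73.5]), (np.int32(202), [261.5, 219.4], [-29.6, -64.6])]
jar shift px [0.1 0.5]
bottle shift px [-0.1 -0. ]
orange shift px [-0.5  0.7]
```

```bash
python3 -c "
from station import env
print(env.sign_off())"
```

```text
the job is handed in; nothing more can be done
None
```

The syringe box, gauze box and formula tin are standing in the green tray, released, and the job is handed in; the system gave no verdict. The final check was numeric rather than visual: the tin sits about 1 mm from the tray's end wall, its flatness is inferred from the set-down height, and of the bystanders only the jar, bottle and orange box were checked and had not moved.

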